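Snap a cap onto the pouring tin

TASK

Lift the topmost cap off the nested pile of three, leaving the other two standing, and press it onto the neck of the pouring tin until it clicks. Keep pressing after the click so that the sealing ring under the cap stays well squeezed, and finish while still holding it so, with the gripper on the cap pushing it down, not let go; leave the other things around alone.

Things in the scene. Friction and masses are not known exactly. Their poses are not given: they have to be found in the camera images.
- cap_top: Topmost of three identical plain grey plastic snap caps nested in one pile. Ribbed skirt 46 mm across, 30 mm high, open below; on its flat shoulder a smooth solid crown 26 mm across, 24 mm high, to grip by; 40 g. Origin: centre of the skirt's lower rim, z up. Rests on the next cap's shoulder, whose crown stands 24 mm up inside it with 2 mm play: raise it straight up 25 mm or more to free it.
- cap_mid: The same kind of cap, the middle one of the pile, origin 30 mm below that of cap_top; must stay. Inside each cap: an inward lip at the mouth, 30 mm inner diameter, 5 mm thick; above it a bore 36 mm wide up to a roof 26 mm above the rim.
- cap_low: The same kind of cap, the lowest of the pile, standing on the worktop. Must stay.
- tin: Pouring tin: small grey tin, 91 mm across, clamped on a round grey steel foot (124 mm across, three tabs), with a white pouring lid 111 mm above the worktop; a white neck stands up in its middle. Fixed. Origin under the centre, on the worktop, z up; the neck is on its vertical axis.
- neck_seat (a point): Fixed point: centre of the upper face, when unpressed, of the black sealing ring (43 mm across) round the foot of the neck, 116 mm above the worktop. A cap whose rim is level with this point is about to click; well pressed, its rim is 3 to 5 mm below it.
- neck_top (a point): Fixed point: top of the neck, 19.5 mm above neck_seat. Neck 26 mm across, its last 6 mm tapered to 18. Four spring pawls stick out to 34 mm across, 5 to 6 mm above neck_seat, ramped from 14 mm above it. Pushing a cap past them takes 8 to 15 N; as its rim reaches neck_seat they jump out above its lip (the click) and the resistance drops; then only the sealing ring resists.
- seal_ring (a joint): How far the sprung sealing ring is pressed down, m: 0 at rest, 0.005 at its stop; about 2.2 N per mm, pressed by the rim of the cap. A clicked-on cap that nobody presses leaves it at less than 0.0022; well squeezed is more than 0.003.
- tape_roll: Bystander: roll of masking tape lying flat, 96 mm across, 25 mm high; origin under its centre.
- cup: Bystander: clear mixing cup, 89 mm across, 108 mm high; origin under its centre.
- dropper: Bystander: small bottle with dark tip, 42 mm across, 114 mm high; origin under its centre.
- lid: Bystander: flat tin lid, 93 mm across, 7 mm high; origin under its centre.
There are look-alikes about, which are no part of the job. Leave any orange or purple look-alike of the cap_top alone. What is shaped like the cap_mid but purple is not meant.

How it is judged:
By the outcome, as a careful person would: the job done as asked, in the order asked, and still so for the second after the job is handed in, while the arm keeps its last pose, push and grip.
It also fails if it takes over 46 s, if anything falls off the work surface, if the arm or the gripper's body presses on something with over 40 N, if the wrist force passes 120 N, or if a joint passes its speed limit or range.

ROBOT

A 6-joint arm with a two-finger parallel gripper is mounted at the origin on a cart in front of the work surface, level with it; the furniture and walls round the work are solid. World frame = base frame: x ahead of the robot, y to its left, z up, the work surface at z = 0. Lengths are in m, angles in rad, forces in N, time in s.
With the tool pointing down it reaches from about 0.325 to 0.9 m from the base axis. Payload 6.1 kg.
Tool frame: the origin (TCP) lies where the fingers leave the gripper's body, on its centre line; the fingertips stand 70 mm ahead of it and the grasp point (between the pads) lies 51 mm ahead of it (arm.grasp_offset is the z of the grasp point in the tool frame, in m); z points along the fingers, y is the line along which they close (so a half turn about z gives the same grasp; the last joint's range is limited). The gripper opens to 87 mm and grips with 3 to 60 N. Pads are 19 mm wide; open, the fingers measure 117 mm over their backs; the gripper's body (75 mm by 190 mm) begins 51 mm behind the grasp point.
Start: joints at [-1.272, 0.22, 1.526, -0, 1.395, -0.126], TCP at [0.258, -0.569, 0.292] pointing down, gripper open.
Joint ranges: [-2.98, 2.98], [-0.91, 2.08], [0.09, 2.57], [-1.24, 4.39], [0.2, 2.65], [-2.68, 2.68]. Speed limits (rad/s): [2.57, 2.57, 3.01, 3.14, 3.14, 3.14].

INTERFACE

Orientations are given as a 3x3 rotation matrix whose columns are the frame's x, y, z axes.
In Python, from workcell import arm gives the robot as it stands. The module is installed in compiled form; this text tells all that it offers.
- The arm moves only by the tool jog_arm, never from a script. Its argument "motion" is a list of rows, each an object with "gripper": the opening, from 0 (shut) to 1 (fully open); "dp": the shift along the tool's x, y, z in mm, a list of three; "spin": the turn about the tool's z in degrees. A call has 1 to 20 rows; each row shifts and turns the commanded pose from where the row before left it, along the tool's axes as they then stand; what a row does not reach is not made up. A row lasts 1/8 s, in which the tool goes at most 62.5 mm and 10.7 degrees, less where a joint would pass 70% of its speed; a pose out of reach is approached as far as the arm can. A call with a gripper value outside its range is refused whole. The fingers move at their own pace and stop on an object; "squeeze" is the grip in N (left out, the last holds). Time passes only in rows, so rows that do not move let the fingers close. It gives the time, the measured TCP pose, the force, the opening and the grip force at its end, in the units of the state.
- arm.get_obs(): the state, without advancing time (a new reading comes with each control period).
- arm.snapshot(name): name is "scene" or "top" or "wrist"; returns the picture (480x640x3 uint8, red, green, blue); there is no depth.
- arm.get_calibration(name): a dict with "camera_matrix" (3x3 intrinsics, pixels), "rvec" (rotation vector, rad) and "tvec" (3), from world to camera coordinates, as OpenCV has them; the wrist camera has in their place "T_tool_cam" (4x4, takes a point from camera to tool coordinates, whose origin is the TCP and whose axes are the flange's). Camera axes: x right, y down, z forward; pixel columns grow to the right and rows downward; lengths in m; the calibration is good to about 2 mm. A picture is of the moment at which its call begins: read the wrist's pose just before it. get_calibration takes no time and is no camera call.
- arm.close_job(): hands the job in; it is judged then, once.
The state is a dict: "clock": time; "joints": joint angles; "joint_vel": joint speeds; "joint_efforts": joint torques, N m; "tcp_pos": TCP position; "eef_rot": TCP orientation; "contact_force": force on the tool from outside, world axes, zero at the start; "moment": the same for the moment, N m; "gripper_width": finger opening in m; "grip_force": force on a finger pad.
Only numpy, scipy, OpenCV 4.12 (cv2) and the standard library are available. Lean on these libraries where they do the work, as an engineer would, in place of code of your own. Each camera call takes 0.05 s, during which the arm holds its last target. There are 200 camera calls.

## Working session

There is one attempt and no reset: what is moved stays moved. The work goes in short steps, Python scripts to look and compute and a tool call to move; the robot and the scene stay as the last step left them, time stands still between calls to the robot, and variables do not carry over. Pictures are saved under pics/ and viewed, at most 10 in all, crops included, and the job is handed in when it is done.

Besides the shell and the picture viewer there is one more tool, called after "Call:" as name(argument=value, ...) on one line, values as JSON. jog_arm: Moves the arm, as the interface text tells. Its arguments: {"type":"object","properties":{"motion":{"type":"array"},"squeeze":{"type":"number"}},"required":["motion"]}

```bash
mkdir -p pics; python3 - <<'E'
from workcell import arm
import cv2,numpy as np
o=arm.get_obs();print(o['clock'],o['tcp_pos'],o['eef_rot'],arm.grasp_offset)
for n in("scene","top"):
    cv2.imwrite(f"pics/{n}0.png",arm.snapshot(n)[:,:,::-1])
    c=arm.get_calibration(n);print(n,c)
print(arm.get_calibration("wrist"))
E
```

```text
0.0 [ 0.25741479 -0.56900223  0.29115352] [[ 9.11146887e-01  4.12081339e-01 -5.66273938e-04]
 [ 4.12081664e-01 -9.11145122e-01  1.80783089e-03]
 [ 2.29015635e-04 -1.88055059e-03 -9.99998206e-01]] 0.051
scene {'camera_matrix': array([[454.91221022,   0.        , 317.48964314],
       [  0.        , 454.91221022, 238.82659279],
       [  0.        ,   0.        ,   1.        ]]), 'rvec': array([ 0.5800724 , -2.5372132 ,  1.32281392]), 'tvec': array([0.46431213, 0.24737557, 0.77680714])}
top {'camera_matrix': array([[463.32576693,   0.        , 316.11495587],
       [  0.        , 463.32576693, 245.46475023],
       [  0.        ,   0.        ,   1.        ]]), 'rvec': array([ 2.11289877, -2.14638007,  0.10376221]), 'tvec': array([-0.01322851,  0.53228433,  0.90122292])}
{'camera_matrix': array([[355.85281247,   0.        , 321.78674849],
       [  0.        , 355.85281247, 236.52798467],
       [  0.        ,   0.        ,   1.        ]]), 'T_tool_cam': array([[ 9.08325888e-05, -9.60335295e-01, -2.78847830e-01,
         7.73432338e-02],
       [ 9.99999994e-01,  6.98395924e-05,  8.52191054e-05,
        -4.31990811e-04],
       [-6.23642959e-05, -2.78847836e-01,  9.60335296e-01,
        -9.29604365e-02],
       [ 0.00000000e+00,  0.00000000e+00,  0.00000000e+00,
         1.00000000e+00]])}
```

View pics/scene0.png

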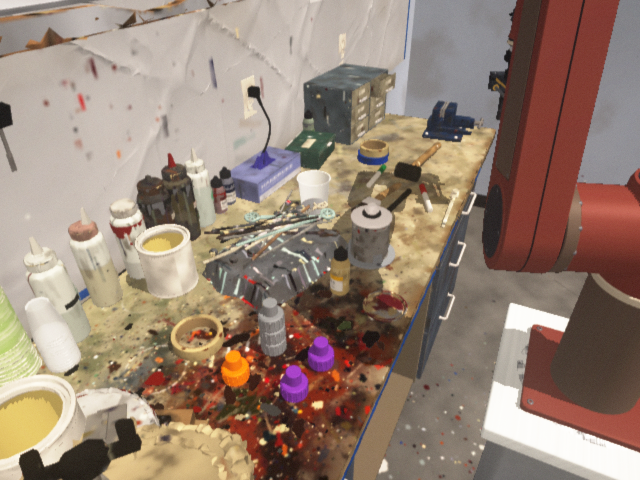

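View pics/top0.png

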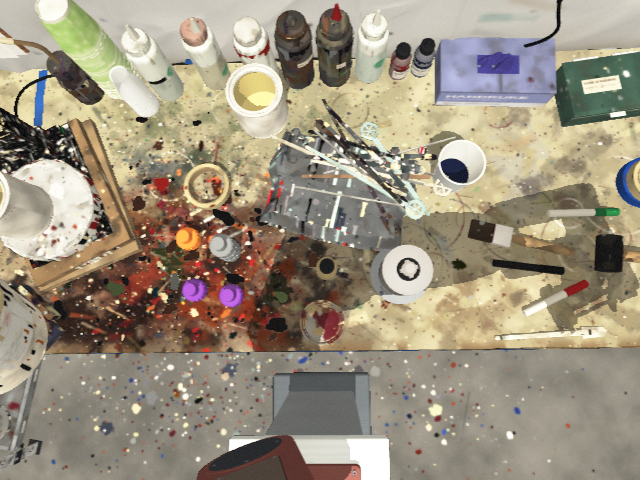

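The grey pile of three is at about (271,325) in the scene view and (225,246) in the top view. The tin is at (371,230) and (405,272). The single orange cap at (235,370) and the purple caps at (294,385) and (320,355) are look-alikes. Only the grey three-high pile fits the description, so I'll enlarge it to confirm.

```bash
python3 - <<'E'
import cv2,numpy as np
s=cv2.imread("pics/scene0.png");t=cv2.imread("pics/top0.png")
def c(i,x,y,w,h):return cv2.resize(i[y:y+h,x:x+w],(400,300),interpolation=cv2.INTER_CUBIC)
m=np.vstack([np.hstack([c(s,222,285,100,75),c(s,321,190,100,75)]),np.hstack([c(t,180,215,80,60),c(t,365,238,80,60)])])
cv2.imwrite("pics/crop0.png",m)
E
```

```text
(no output)
```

View pics/crop0.png

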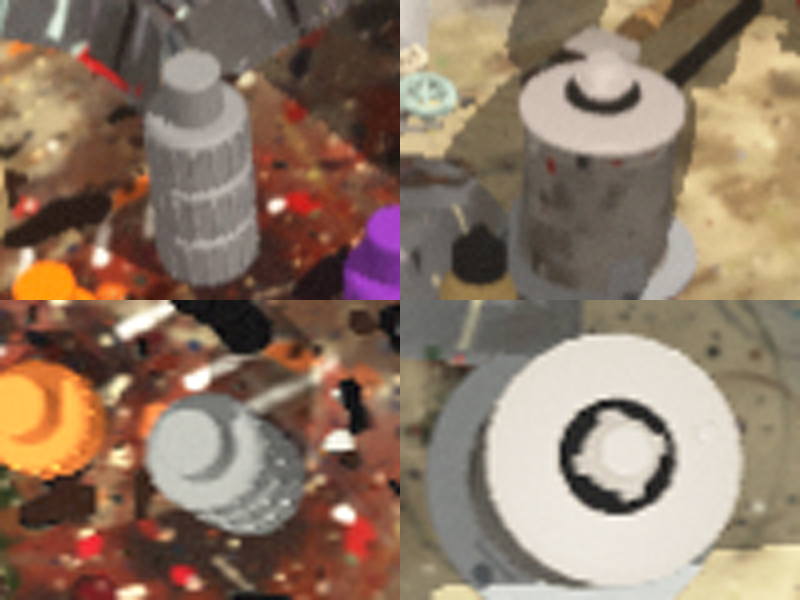

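The crop confirms it: a plain grey pile of three tiers, with the crown top at scene (270,302.7) and top (218.4,243.2). The tin's black ring is centred at (371.8,212.5) and (408.4,269.2). The neck top is at (371.8,204.5) and (409.6,268).

```bash
cat >h.py <<'E'
import cv2,numpy as np
from workcell import arm
def P(n):
    c=arm.get_calibration(n)
    if n=="wrist":
        o=arm.get_obs();T=np.eye(4);T[:3,:3]=o['eef_rot'];T[:3,3]=o['tcp_pos']
        M=np.linalg.inv(T@c['T_tool_cam'])[:3]
    else: M=np.c_[cv2.Rodrigues(c['rvec'])[0],c['tvec']]
    return c['camera_matrix']@M
def tri(Ps,uv):
    X=cv2.triangulatePoints(Ps[0],Ps[1],*[np.array(p,float).reshape(2,1) for p in uv])[:,0];X=X[:3]/X[3]
    e=[np.round((q:=M@np.r_[X,1])[:2]/q[2]-p,1) for M,p in zip(Ps,uv)]
    return X.round(4),e
E
python3 - <<'E'
from h import *
S,T=P("scene"),P("top")
print("crown",tri([S,T],[(270,302.7),(218.4,243.2)]))
print("ring",tri([S,T],[(371.8,212.5),(408.4,269.2)]))
print("neck",tri([S,T],[(371.8,204.5),(409.6,268)]))
for n,uv in dict(orange=(187,238),p1=(193,291),p2=(230,295),tape=(207,186),drop=(326,266),lid=(322,322)).items():
    # on plane z
    z={'tape':.025,'drop':.114,'lid':.007}.get(n,.054);A=T[:,:3];H=np.c_[T[:,0],T[:,1],T[:,2]*z+T[:,3]]
    q=np.linalg.solve(H,[*uv,1]);print(n,(q[:2]/q[2]).round(3))
E
```

```text
crown (array([0.5295, 0.1594, 0.1104]), [array([0., 0.]), array([-0., -0.])])
ring (array([ 0.474 , -0.1932,  0.113 ]), [array([-0.1, -0. ]), array([0.1, 0.2])])
neck (array([ 0.4745, -0.192 ,  0.1344]), [array([-0., -0.]), array([0., 0.])])
orange [0.55  0.238]
p1 [0.443 0.223]
p2 [0.434 0.149]
tape [0.665 0.208]
drop [ 0.483 -0.043]
lid [ 0.378 -0.03 ]
```

Call:
jog_arm(motion=[{"gripper": 1,"dp": [20,-20,0],"spin": 0},{"gripper": 1,"dp": [34,-34,0],"spin": 0},{"gripper": 1,"dp": [36,-36,0],"spin": 0},{"gripper": 1,"dp": [36,-36,0],"spin": 0},{"gripper": 1,"dp": [36,-36,0],"spin": 0},{"gripper": 1,"dp": [36,-36,0],"spin": 0},{"gripper": 1,"dp": [36,-36,0],"spin": 0},{"gripper": 1,"dp": [36,-36,0],"spin": 0},{"gripper": 1,"dp": [36,-36,0],"spin": 0},{"gripper": 1,"dp": [36,-36,0],"spin": 0},{"gripper": 1,"dp": [36,-36,0],"spin": 0},{"gripper": 1,"dp": [36,-36,0],"spin": 0},{"gripper": 1,"dp": [36,-36,0],"spin": 0},{"gripper": 1,"dp": [36,-36,0],"spin": 0},{"gripper": 1,"dp": [36,-36,0],"spin": 0},{"gripper": 1,"dp": [26,-30,0],"spin": 0},{"gripper": 1,"dp": [0,0,0],"spin": 0},{"gripper": 1,"dp": [0,0,0],"spin": 0}], squeeze=50)

```text
clock: 2.35
tcp_pos: [0.5289, 0.159, 0.2917]
eef_rot: [[0.911, 0.413, -0.001], [0.413, -0.911, -0.001], [-0.001, 0.0, -1.0]]
contact_force: [-1.0, -0.4, -0.3]
gripper_width: 0.087
grip_force: 0.0
```

```bash
python3 - <<'E'
from h import *
o=arm.get_obs();M=P("wrist");im=arm.snapshot("wrist")
print(o['clock'],o['tcp_pos'],o['eef_rot'].tolist() if hasattr(o['eef_rot'],'tolist') else o['eef_rot'],o['contact_force'])
np.save("M1.npy",M);cv2.imwrite("pics/w1.png",im[:,:,::-1])
q=M@[.5295,.1594,.114,1];print(q[:2]/q[2])
E
```

```text
2.35 [0.5289438  0.15895588 0.2916735 ] [[0.9109456495348864, 0.41252448477345255, -0.0012542152373800095], [0.41252388154903646, -0.9109465026047593, -0.0007187098676756826], [-0.0014390084018694243, 0.00013731188921500942, -0.9999989551995864]] [-0.99159339 -0.43316021 -0.2728713 ]
[322.04902541 233.8715784 ]
```

View pics/w1.png

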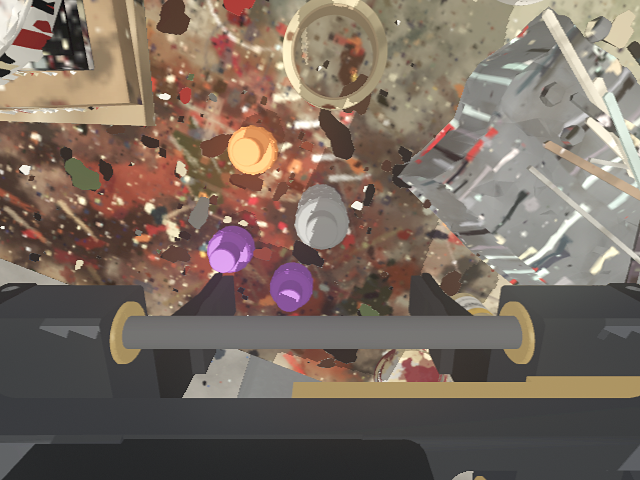

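The wrist view shows the crown top at about (324,232). The prediction was (322,234), so the position agrees to within about 1 mm. I'll descend 70 mm for a second wrist view to check the height.

Call:
jog_arm(motion=[{"gripper": 1,"dp": [0,0,20],"spin": 0},{"gripper": 1,"dp": [0,0,30],"spin": 0},{"gripper": 1,"dp": [0,0,20],"spin": 0},{"gripper": 1,"dp": [0,0,0],"spin": 0}])

```text
clock: 2.9
tcp_pos: [0.5275, 0.1582, 0.2191]
eef_rot: [[0.912, 0.411, -0.005], [0.411, -0.912, -0.001], [-0.005, -0.001, -1.0]]
contact_force: [-0.8, 0.7, 0.7]
gripper_width: 0.087
grip_force: 0.0
```

```bash
python3 - <<'E'
from h import *
o=arm.get_obs();M=P("wrist");im=arm.snapshot("wrist")[:,:,::-1]
print(o['clock'],o['tcp_pos'])
np.save("M2.npy",M);cv2.imwrite("pics/w2.png",im)
q=M@[.5295,.1594,.114,1];print(q[:2]/q[2])
c=lambda i,x,y:cv2.resize(i[y:y+100,x:x+80],(400,500),interpolation=cv2.INTER_CUBIC)
cv2.imwrite("pics/crop2.png",np.hstack([c(cv2.imread("pics/w1.png"),282,182),c(im,282,210)]))
E
```

```text
2.9 [0.52752369 0.1581786  0.2190633 ]
[322.23105269 264.03262457]
```

View pics/crop2.png

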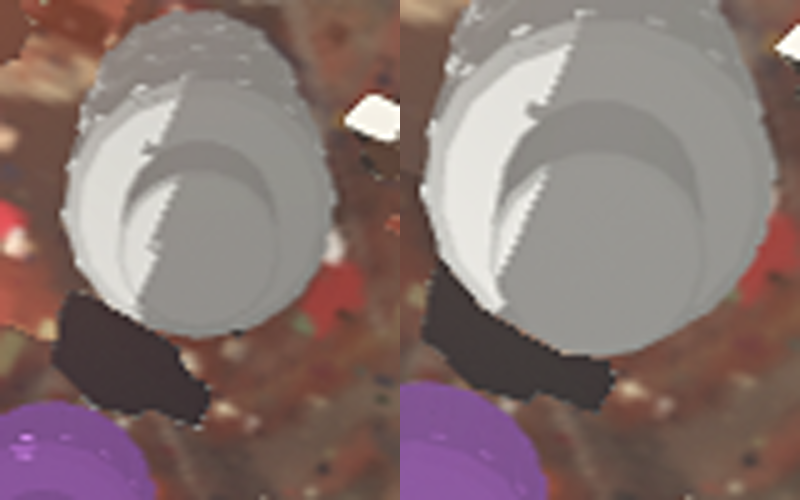

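Crown top centres are (321.9,231.2) in the first wrist view and (321.6,260.4) in the second.

```bash
python3 - <<'E'
from h import *
M1,M2=np.load("M1.npy"),np.load("M2.npy")
print(tri([M1,M2],[(321.9,231.2),(321.6,260.4)]), tri([P("top"),M2],[(218.4,243.2),(321.6,260.4)]), tri([P("scene"),M2],[(270,302.7),(321.6,260.4)]))
for z in(.110,.114):
  for M,u in((M1,(321.9,231.2)),(M2,(321.6,260.4))):
    q=np.linalg.solve(np.c_[M[:,0],M[:,1],M[:,2]*z+M[:,3]],[*u,1]);print(z,q[:2]/q[2])
o=arm.get_obs();R=np.array(o['eef_rot']);t=np.array([.5305,.1596,.161]);print(o['tcp_pos'],R.T@(t-o['tcp_pos'])*1e3)
E
```

```text
(array([0.5312, 0.1604, 0.113 ]), [array([-0.2, -0. ]), array([0.2, 0. ])]) (array([0.5297, 0.1598, 0.1087]), [array([-0.,  0.]), array([ 0.1, -0. ])]) (array([0.5298, 0.1597, 0.1102]), [array([-0.2,  0.1]), array([0.4, 0.9])])
0.11 [0.53044209 0.1599539 ]
0.11 [0.53008027 0.16007999]
0.114 [0.53144595 0.16041094]
0.114 [0.53143501 0.1606822 ]
[0.52854187 0.15848209 0.22080554] [ 2.40232248 -0.17406213 59.79954376]
```

Call:
jog_arm(motion=[{"gripper": 1,"dp": [3,-0.5,15],"spin": 0},{"gripper": 1,"dp": [0,0,20],"spin": 0},{"gripper": 1,"dp": [0,0,15],"spin": 0},{"gripper": 1,"dp": [0,0,7],"spin": 0},{"gripper": 1,"dp": [0,0,0],"spin": 0},{"gripper": 1,"dp": [0,0,0],"spin": 0}], squeeze=50)

```text
clock: 3.7
tcp_pos: [0.5324, 0.1611, 0.1659]
eef_rot: [[0.911, 0.412, 0.001], [0.412, -0.911, 0.0], [0.001, 0.0, -1.0]]
contact_force: [0.4, -0.7, -0.2]
gripper_width: 0.087
grip_force: 0.0
```

Call:
jog_arm(motion=[{"gripper": 1,"dp": [-1,0,2],"spin": 0},{"gripper": 0.5,"dp": [0,0,0],"spin": 0},{"gripper": 0.25,"dp": [0,0,0],"spin": 0},{"gripper": 0.15,"dp": [0,0,0],"spin": 0},{"gripper": 0,"dp": [0,0,0],"spin": 0},{"gripper": 0,"dp": [0,0,0],"spin": 0},{"gripper": 0,"dp": [0,0,0],"spin": 0},{"gripper": 0,"dp": [0,0,0],"spin": 0}], squeeze=50)

```text
clock: 4.7
tcp_pos: [0.531, 0.1606, 0.1632]
eef_rot: [[0.911, 0.412, -0.0], [0.412, -0.911, -0.0], [-0.0, 0.0, -1.0]]
contact_force: [-0.5, -1.2, -0.4]
gripper_width: 0.0252
grip_force: 44.7
```

Call:
jog_arm(motion=[{"gripper": 0,"dp": [0,0,-4],"spin": 0},{"gripper": 0,"dp": [0,0,-6],"spin": 0},{"gripper": 0,"dp": [0,0,-8],"spin": 0},{"gripper": 0,"dp": [0,0,-10],"spin": 0},{"gripper": 0,"dp": [0,0,-12],"spin": 0},{"gripper": 0,"dp": [0,0,-20],"spin": 0},{"gripper": 0,"dp": [0,0,-25],"spin": 0},{"gripper": 0,"dp": [0,0,-25],"spin": 0},{"gripper": 0,"dp": [0,0,0],"spin": 0},{"gripper": 0,"dp": [0,0,0],"spin": 0}])

```text
clock: 5.95
tcp_pos: [0.5306, 0.1606, 0.2726]
eef_rot: [[0.911, 0.412, -0.001], [0.412, -0.911, -0.0], [-0.001, -0.0, -1.0]]
contact_force: [0.2, -0.4, -0.8]
gripper_width: 0.0246
grip_force: 50.0
```

```bash
python3 - <<'E'
from h import *
o=arm.get_obs();M=P("wrist");im=arm.snapshot("wrist")[:,:,::-1];s=arm.snapshot("scene")[:,:,::-1]
print(o['clock'],o['tcp_pos'],o['contact_force'])
np.save("M3.npy",M);cv2.imwrite("pics/w3.png",im);cv2.imwrite("pics/s3.png",s)
cv2.imwrite("pics/c3.png",np.hstack([cv2.resize(s[200:380,200:350],(400,480)),cv2.resize(im[180:420,220:420],(400,480))]))
E
```

```text
5.95 [0.5306208  0.1605548  0.27257341] [ 0.15583885 -0.38429753 -0.80904482]
```

View pics/c3.png

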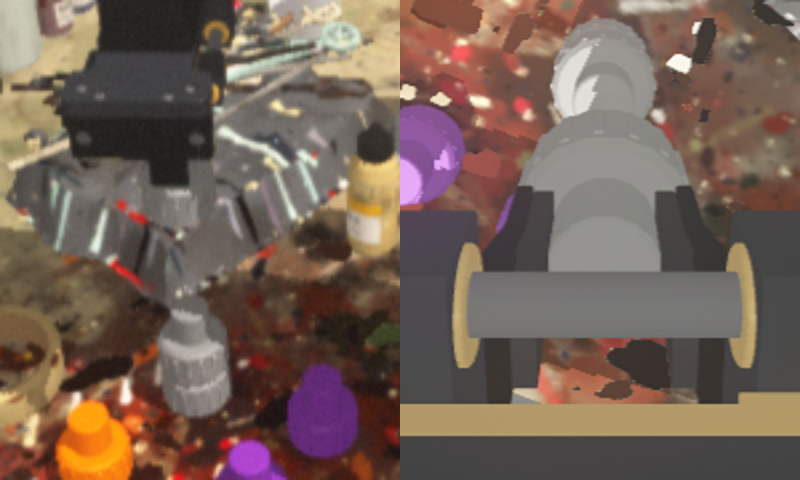

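The caps came apart cleanly: one cap is held upright, and two still stand at crop-left (193,360). Next I move to a point 60 mm short of the tin, so the wrist camera can see the neck.

Call:
jog_arm(motion=[{"gripper": 0,"dp": [-10,12,0],"spin": 0},{"gripper": 0,"dp": [-20,24,0],"spin": 0},{"gripper": 0,"dp": [-24,28,0],"spin": 0},{"gripper": 0,"dp": [-24,28,0],"spin": 0},{"gripper": 0,"dp": [-24,28,0],"spin": 0},{"gripper": 0,"dp": [-24,28,0],"spin": 0},{"gripper": 0,"dp": [-24,28,0],"spin": 0},{"gripper": 0,"dp": [-24,28,0],"spin": 0},{"gripper": 0,"dp": [-24,28,0],"spin": 0},{"gripper": 0,"dp": [-24,28,0],"spin": 0},{"gripper": 0,"dp": [-20,24,0],"spin": 0},{"gripper": 0,"dp": [-15,15,0],"spin": 0},{"gripper": 0,"dp": [0,0,0],"spin": 0},{"gripper": 0,"dp": [0,0,0],"spin": 0},{"gripper": 0,"dp": [0,0,0],"spin": 0}])

```text
clock: 7.92
tcp_pos: [0.4201, -0.2171, 0.2731]
eef_rot: [[0.911, 0.413, -0.0], [0.413, -0.911, 0.0], [-0.0, -0.0, -1.0]]
contact_force: [0.6, -0.3, -0.6]
gripper_width: 0.0249
grip_force: 50.0
```

```bash
python3 - <<'E'
from h import *
o=arm.get_obs();M=P("wrist");im=arm.snapshot("wrist")[:,:,::-1]
print(o['clock'],o['tcp_pos'],o['contact_force'])
np.save("M4.npy",M);cv2.imwrite("pics/w4.png",im)
for p in([.474,-.1932,.116,1],[.4745,-.192,.1355,1]):
    q=M@p;print(q[:2]/q[2])
u=(q[:2]/q[2]).astype(int);x,y=max(0,u[0]-80),max(0,u[1]-60);print(x,y)
cv2.imwrite("pics/c4.png",cv2.resize(im[y:y+120,x:x+160],(800,600),interpolation=cv2.INTER_CUBIC))
E
```

```text
7.925 [ 0.42009792 -0.21706462  0.2730607 ] [ 0.60216558 -0.28990661 -0.62602979]
[323.23630846 160.99662253]
[321.95329265 161.7726679 ]
241 101
```

View pics/c4.png

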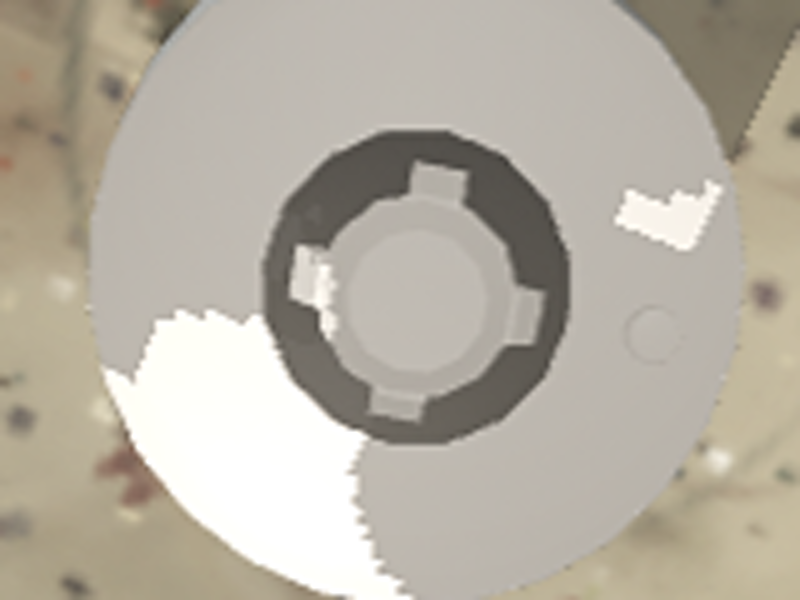

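The ring centre is at (324.2,158.2) and the neck top at (324.2,161). Both are about 2 px from the prediction.

```bash
python3 - <<'E'
from h import *
M=np.load("M4.npy")
for z,u in((.116,(324.2,158.2)),(.1355,(324.2,161))):
    q=np.linalg.solve(np.c_[M[:,0],M[:,1],M[:,2]*z+M[:,3]],[*u,1]);print(z,q[:2]/q[2])
T,S=P("top"),P("scene")
print(tri([T,M],[(408.4,269.2),(324.2,158.2)]),tri([S,M],[(371.8,204.5),(324.2,161)]),tri([S,M],[(371.8,212.5),(324.2,158.2)]))
o=arm.get_obs();R=np.array(o['eef_rot'])
for t in([.4745,-.1938],[.4755,-.194]):print(R.T@(np.r_[t,.255]-o['tcp_pos'])*1e3)
E
```

```text
0.116 [ 0.47599075 -0.19302253]
0.1355 [ 0.47552841 -0.19310104]
(array([ 0.4751, -0.1938,  0.1068]), [array([-0.2, -0.1]), array([0.4, 0.8])]) (array([ 0.4751, -0.1933,  0.1335]), [array([-0.1,  0. ]), array([-0. ,  0.5])]) (array([ 0.4746, -0.1936,  0.1125]), [array([-0.4,  0. ]), array([-0.1,  1.8])])
[59.06967101  1.26570476 18.12685233]
[59.89772488  1.8609583  18.12671178]
```

Call:
jog_arm(motion=[{"gripper": 0,"dp": [15,1,0],"spin": 0},{"gripper": 0,"dp": [20,0,0],"spin": 0},{"gripper": 0,"dp": [15,0,0],"spin": 0},{"gripper": 0,"dp": [10,0,0],"spin": 0},{"gripper": 0,"dp": [0,0,10],"spin": 0},{"gripper": 0,"dp": [0,0,10],"spin": 0},{"gripper": 0,"dp": [0,0,5],"spin": 0},{"gripper": 0,"dp": [0,0,0],"spin": 0},{"gripper": 0,"dp": [0,0,0],"spin": 0}], squeeze=60)

```text
clock: 9.1
tcp_pos: [0.4751, -0.1942, 0.2485]
eef_rot: [[0.911, 0.412, 0.0], [0.412, -0.911, -0.0], [0.0, 0.0, -1.0]]
contact_force: [-0.0, 0.3, -1.1]
gripper_width: 0.0248
grip_force: 60.0
```

Call:
jog_arm(motion=[{"gripper": 0,"dp": [0.5,-1,4],"spin": 0},{"gripper": 0,"dp": [0,0,4],"spin": 0},{"gripper": 0,"dp": [0,0,3],"spin": 0},{"gripper": 0,"dp": [0,0,2],"spin": 0},{"gripper": 0,"dp": [0,0,0],"spin": 0},{"gripper": 0,"dp": [0,0,0],"spin": 0}])

```text
clock: 9.85
tcp_pos: [0.4752, -0.1928, 0.2353]
eef_rot: [[0.911, 0.412, 0.0], [0.412, -0.911, -0.0], [0.0, 0.0, -1.0]]
contact_force: [-0.4, -0.4, -0.0]
gripper_width: 0.0245
grip_force: 60.0
```

Call:
jog_arm(motion=[{"gripper": 0,"dp": [0,0,2],"spin": 0},{"gripper": 0,"dp": [0,0,2],"spin": 0},{"gripper": 0,"dp": [0,0,2],"spin": 0},{"gripper": 0,"dp": [0,0,2],"spin": 0},{"gripper": 0,"dp": [0,0,0],"spin": 0},{"gripper": 0,"dp": [0,0,0],"spin": 0}])

```text
clock: 10.6
tcp_pos: [0.4757, -0.1931, 0.228]
eef_rot: [[0.911, 0.412, 0.001], [0.412, -0.911, -0.001], [0.001, 0.001, -1.0]]
contact_force: [-0.8, 0.1, 5.3]
gripper_width: 0.0247
grip_force: 60.0
```

Call:
jog_arm(motion=[{"gripper": 0,"dp": [0,0,2],"spin": 0},{"gripper": 0,"dp": [0,0,2],"spin": 0},{"gripper": 0,"dp": [0,0,1],"spin": 0},{"gripper": 0,"dp": [0,0,0],"spin": 0},{"gripper": 0,"dp": [0,0,0],"spin": 0}])

```text
clock: 11.22
tcp_pos: [0.4754, -0.193, 0.2223]
eef_rot: [[0.911, 0.412, 0.001], [0.412, -0.911, -0.0], [0.0, 0.001, -1.0]]
contact_force: [1.5, -1.9, 3.3]
gripper_width: 0.0248
grip_force: 60.0
```

Call:
jog_arm(motion=[{"gripper": 0,"dp": [0,0,1],"spin": 0},{"gripper": 0,"dp": [0,0,1],"spin": 0},{"gripper": 0,"dp": [0,0,1],"spin": 0},{"gripper": 0,"dp": [0,0,0],"spin": 0},{"gripper": 0,"dp": [0,0,0],"spin": 0}])

```text
clock: 11.85
tcp_pos: [0.475, -0.1927, 0.2182]
eef_rot: [[0.911, 0.412, -0.001], [0.412, -0.911, 0.0], [-0.0, -0.001, -1.0]]
contact_force: [4.2, -3.2, -5.9]
gripper_width: 0.0245
grip_force: 60.0
```

Call:
jog_arm(motion=[{"gripper": 0,"dp": [0,0,1],"spin": 0},{"gripper": 0,"dp": [0,0,0],"spin": 0},{"gripper": 0,"dp": [0,0,0],"spin": 0}])

```text
clock: 12.22
tcp_pos: [0.475, -0.1927, 0.2179]
eef_rot: [[0.911, 0.412, -0.0], [0.412, -0.911, 0.0], [-0.0, -0.0, -1.0]]
contact_force: [4.2, -2.7, -3.9]
gripper_width: 0.0247
grip_force: 60.0
```

Call:
jog_arm(motion=[{"gripper": 0,"dp": [0,0,1],"spin": 0},{"gripper": 0,"dp": [0,0,0],"spin": 0},{"gripper": 0,"dp": [0,0,0],"spin": 0}])

```text
clock: 12.6
tcp_pos: [0.4751, -0.1927, 0.2174]
eef_rot: [[0.911, 0.412, -0.0], [0.412, -0.911, 0.0], [-0.0, -0.0, -1.0]]
contact_force: [0.8, -0.5, 3.0]
gripper_width: 0.0246
grip_force: 60.0
```

Call:
jog_arm(motion=[{"gripper": 0,"dp": [0,0,1],"spin": 0},{"gripper": 0,"dp": [0,0,0],"spin": 0},{"gripper": 0,"dp": [0,0,0],"spin": 0}])

```text
clock: 12.98
tcp_pos: [0.4751, -0.1927, 0.2167]
eef_rot: [[0.911, 0.412, -0.0], [0.412, -0.911, 0.0], [-0.0, -0.0, -1.0]]
contact_force: [-0.4, 0.9, 4.9]
gripper_width: 0.0248
grip_force: 60.0
```

Call:
jog_arm(motion=[{"gripper": 0,"dp": [0,0,1],"spin": 0},{"gripper": 0,"dp": [0,0,0],"spin": 0},{"gripper": 0,"dp": [0,0,0],"spin": 0}])

```text
clock: 13.35
tcp_pos: [0.4752, -0.1927, 0.216]
eef_rot: [[0.911, 0.412, -0.0], [0.412, -0.911, 0.0], [-0.0, -0.0, -1.0]]
contact_force: [-1.3, 1.9, 6.8]
gripper_width: 0.0249
grip_force: 60.0
```

Call:
jog_arm(motion=[{"gripper": 0,"dp": [0,0,1],"spin": 0},{"gripper": 0,"dp": [0,0,0],"spin": 0},{"gripper": 0,"dp": [0,0,0],"spin": 0},{"gripper": 0,"dp": [0,0,0],"spin": 0}])

```text
clock: 13.85
tcp_pos: [0.4752, -0.1927, 0.2152]
eef_rot: [[0.911, 0.412, -0.0], [0.412, -0.911, 0.0], [0.0, -0.0, -1.0]]
contact_force: [-2.4, 1.6, 7.9]
gripper_width: 0.0247
grip_force: 60.0
```

Call:
jog_arm(motion=[{"gripper": 0,"dp": [0,0,1],"spin": 0},{"gripper": 0,"dp": [0,0,0],"spin": 0},{"gripper": 0,"dp": [0,0,0],"spin": 0},{"gripper": 0,"dp": [0,0,0],"spin": 0}])

```text
clock: 14.35
tcp_pos: [0.4752, -0.1927, 0.2145]
eef_rot: [[0.911, 0.412, 0.0], [0.412, -0.911, -0.0], [0.0, 0.0, -1.0]]
contact_force: [-3.4, 1.9, 10.3]
gripper_width: 0.0247
grip_force: 60.0
```

Call:
jog_arm(motion=[{"gripper": 0,"dp": [0,0,0],"spin": 0},{"gripper": 0,"dp": [0,0,0],"spin": 0},{"gripper": 0,"dp": [0,0,0],"spin": 0},{"gripper": 0,"dp": [0,0,0],"spin": 0}])

```text
clock: 14.85
tcp_pos: [0.4752, -0.1927, 0.2145]
eef_rot: [[0.911, 0.412, 0.0], [0.412, -0.911, 0.0], [0.0, 0.0, -1.0]]
contact_force: [-3.1, 1.7, 9.4]
gripper_width: 0.0248
grip_force: 60.0
```

```bash
python3 - <<'E'
from h import *
im=arm.snapshot("wrist")[:,:,::-1];s=arm.snapshot("scene")[:,:,::-1]
cv2.imwrite("pics/c5.png",np.hstack([cv2.resize(s[170:290,320:420],(400,480)),cv2.resize(im[140:380,220:420],(400,480))]))
E
```

```text
(no output)
```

View pics/c5.png

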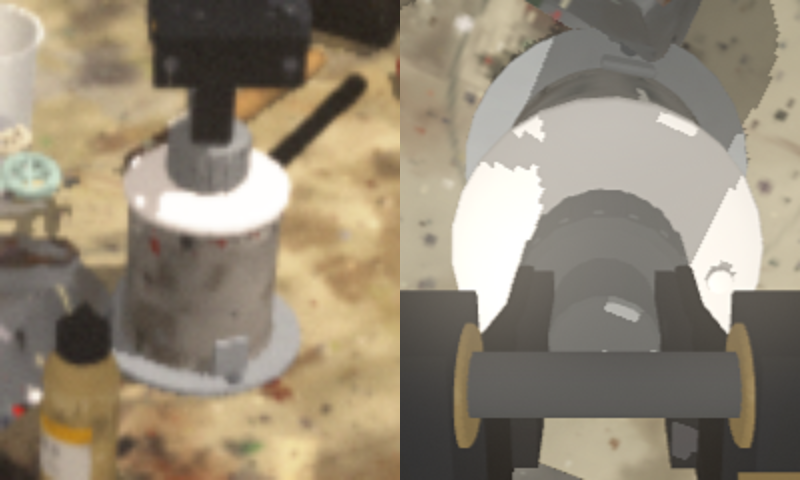

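The cap sits upright and flush on the white lid, at crop-left (208,155). The push is steady at about 9.4 N, which at 2.2 N/mm means the ring is pressed about 4.3 mm.

```bash
python3 -c "
from workcell import arm
print(arm.close_job())"
```

```text
the job is handed in; nothing more can be done
None
```

The top cap is on the tin's neck: the resistance dropped as it passed the pawls (the click), and the gripper still holds it down at about 9.4 N (ring pressed roughly 4.3 mm by calculation); the other two caps were left standing, and the job is handed in.

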